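Crank a test block home in the hand feeder

TASK

The hand feeder has to push the steel test block along its channel up to the end stop. First clear the way: stand the little brass weight that was left in the channel on the floor of the grey tray, and move the white bottle with the blue cap a good hand's width clear of the crank's swing, upright on the bench. Then take hold of the crank's loose black grip sleeve and, without letting go of it, wind the crank counter-clockwise (seen from above) for about two turns until it comes up against its stop, and let go; do not knock over or shift the oil bottle, the loupe or the gear.

Things in the scene. Friction and masses are not known exactly. Their poses are not given: they have to be found in the camera images.
- feeder: hand feeder, fixed: grey base plate (x -45 to 240 mm, y -40 to 40, 6 mm thick), blue gear box 62 x 64 mm, 68 mm high, above the origin. Origin on the bench under the vertical crank shaft; x along the channel to the dark end stop, z up. Channel floor at z 6 mm, 62 mm wide; its two side rails, 9 mm wide, rise to z 11 mm.
- crank (a joint): crank angle about its vertical shaft, rad, growing counter-clockwise from above; starts within 0 to 3.2; hard stop at 13.1 = fully home. Stays where left (friction 0.1 N m, about 2 N at the sleeve). Its arm points, in the feeder's frame, at the angle of the joint value from x towards y. Arm at z 73 to 83 mm, hub to 86 mm, shaft end to 89 mm.
- sleeve: black grip sleeve with two orange rings, upright cylinder 24 mm in diameter, 46 mm long, spinning freely on the crank pin 52 mm from the shaft axis. Origin at its centre, 108 mm above the bench (spans z 85 to 131 mm, pin end 5 mm higher). A hand on it need not turn as the crank goes round.
- test_block: round steel test block, 58 mm in diameter, 15 mm high, loose in the channel between pusher and end stop, not fastened to the pusher. Origin at the centre of its underside. When home against the stop its centre is at feeder x = 173 to 174 mm.
- weight: small brass check weight standing in the channel between test block and end stop: body 24 mm in diameter to 23 mm high, on top a knob 8 mm in diameter from 23 to 32 mm. 76 g. Origin at the centre of its underside, z up.
- block_tray: open grey sheet tray, fixed on the bench, 155 (x) x 205 (y) mm outside, inner floor 3 mm and thin rim 22 mm above the bench. Spare round blocks, up to 62 mm wide, stand in its +y half (their edges from y = +30 mm); the -y half is empty. Origin at the centre of its underside; its axes lie within 5 degrees of the room's.
- bottle: white bottle with blue cap, 130 mm high (straight body to about 95 mm), 110 to 220 g, standing in the swing of the crank. It looks round, 52 mm in diameter, but grips and touches like a 52 mm square whose sides lie within 6 degrees of the feeder's x and y. Origin at the centre of its underside, z up. Behind it the bench is free up to a large fixed tester at world x = 0.61 m.
- oil_can: small oil bottle with orange nozzle, 42 mm in diameter, 109 mm high, bystander. Origin at the centre of its underside.
- loupe: black stand loupe, 39 mm in diameter, 32 mm high, bystander. Origin at the centre of its underside.
- gear: steel gear, 45 mm in diameter, 17 mm high, bystander. Origin at the centre of its underside.
- stop_face (a point): middle of the end stop's face, at the channel floor; feeder x = 203 mm. The stop is 16 mm thick, its top at z 26 mm.
- push_face (a point): middle of the brass pusher's face, at the channel floor; the pusher is 56 mm wide, its top at z 23 mm. It lies at feeder x = 68 mm + 5.8 mm per rad of the crank joint.

How it is judged:
On the way, in this order (a step that is already met when the one before it is completed fails the run):
1. before any cranking, the weight stands in the tray and the bottle stands upright on the bench well clear of the crank (x of weight in the frame of block_tray between -0.064 and 0.064 m and y of weight in the frame of block_tray between -0.089 and 0.089 m and z of weight in the frame of block_tray between -0.005 and 0.012 m and angle between weight's own z axis and vertical below 0.15 rad and horizontal distance between bottle and feeder above 0.13 m and angle between bottle's own z axis and vertical below 0.1 rad and height (world z) of bottle below 0.008 m and value of joint crank below 3.9 rad), for 0.2 s.
2. the crank is wound most of the way with the sleeve held (value of joint crank above 8 rad and contact force between the fingers and sleeve above 0.5 N), for 0.1 s.
At the end, for the whole second after the job is handed in: Crank joint above 12.7; test block flat in the channel within about 4 mm of the end stop; weight upright on the tray floor, centre over 11 mm from the rims; bottle upright on the bench, centre over 130 mm from the crank shaft; all at rest (x of test_block in the frame of feeder between 0.169 and 0.18 m and y of test_block in the frame of feeder between -0.006 and 0.006 m and z of test_block in the frame of feeder between 0 and 0.01 m and value of joint crank above 12.7 rad and x of weight in the frame of block_tray between -0.064 and 0.064 m and y of weight in the frame of block_tray between -0.089 and 0.089 m and z of weight in the frame of block_tray between -0.005 and 0.012 m and angle between weight's own z axis and vertical below 0.15 rad and horizontal distance between bottle and feeder above 0.13 m and angle between bottle's own z axis and vertical below 0.1 rad and height (world z) of bottle below 0.008 m and linear speed of each of weight, bottle, test_block below 0.02 m/s and velocity of joint crank between -0.1 and 0.1 rad/s); the robot touches nothing.
It fails at once if the sleeve is let go of between the start of cranking (joint 4.2) and nearly home (joint 12.3) (value of joint crank between 4.2 and 12.3 rad and contact force between the fingers and sleeve below 0.05 N).
It fails at once if the bottle is knocked over (angle between bottle's own z axis and vertical above 0.6 rad).
It fails at once if the oil bottle is shifted by more than 25 mm (distance of oil_can from where it was at the start of the episode above 0.025 m).
It fails at once if the loupe is shifted by more than 25 mm (distance of loupe from where it was at the start of the episode above 0.025 m).
It fails at once if the gear is shifted by more than 25 mm (distance of gear from where it was at the start of the episode above 0.025 m).
It also fails if it takes over 72 s, if anything falls off the work surface, if the arm or the gripper's body presses on something with over 40 N, if the wrist force passes 120 N, or if a joint passes its speed limit or range.

ROBOT

A 6-joint arm with a two-finger parallel gripper is mounted at the origin on a cart in front of the work surface, level with it; the furniture and walls round the work are solid. World frame = base frame: x ahead of the robot, y to its left, z up, the work surface at z = 0. Lengths are in m, angles in rad, forces in N, time in s.
With the tool pointing down it reaches from about 0.375 to 0.975 m from the base axis. Payload 3.8 kg.
Tool frame: the origin (TCP) lies midway between the tips of the shut fingers; the grasp point (between the pads) lies behind it (bot.grasp_offset is the z of the grasp point in the tool frame, in m); z points along the fingers, x is the direction in which the jaws open and shut, and the axes are right-handed (so a half turn about z gives the same grasp; the last joint's range is limited). The gripper opens to 85 mm and grips with 20 to 120 N. Pads are 22 mm wide; open, the fingers measure 114 mm over their backs; the gripper's body (76 mm by 85 mm) begins 54 mm behind the grasp point. The pads swing forward as they close: fully open they stand 13 mm farther back than shut.
Start: joints at [1.236, 0.264, 1.604, -0, 1.274, -0.037], TCP at [0.198, 0.645, 0.203] pointing down, gripper open.
Joint ranges: [-2.63, 2.63], [-0.94, 2.18], [0.31, 2.57], [-1.31, 4.45], [0, 2.66], [-2.55, 2.55]. Speed limits (rad/s): [2.57, 2.57, 3.14, 3.14, 3.14, 3.14].

INTERFACE

Orientations are given as a unit quaternion [w, x, y, z].
In Python, from station import bot gives the robot as it stands. Calls block until the motion is done:
- bot.move_pose(position, orientation): joint-space move of the TCP to a pose.
- bot.line_to(position, frame=None, feed=0.15, until_force=None): straight line of the TCP; frame=None keeps the orientation; feed is the mean speed in m/s. With until_force (N) it stops when the force on the tool has changed by that much, and returns True; else False.
- bot.move_j(angles): joint-space move.
- bot.set_gripper(opening, grip_force=None): finger opening in m; grip_force is the grip in N (None keeps the last); returns when the fingers have stopped.
- bot.dwell(seconds).
- bot.solve_ik(position, orientation): joint angles nearest the present ones, or None.
- bot.observe(): the state.
- bot.read_camera(name): name is "side" or "top"; returns (picture, depth): 420x560x3 uint8, blue, green, red; 420x560 float32, m along the optical axis (not along the pixel's ray), 0 where there is no reading.
- bot.camera_info(name): a dict with "intrinsics" (3x3 intrinsics, pixels), "origin" and "attitude" of the camera in the world. Camera axes: x right, y down, z forward; pixel columns grow to the right and rows downward; lengths in m; the calibration is good to about 2 mm. A picture is of the moment at which its call begins. camera_info takes no time and is no camera call.
A pose or a line that the arm cannot do raises bot.MotionError and nothing moves.
- bot.job_done(): hands the job in, once; it reports no verdict.
The state is a dict: "clock": time; "joints": joint angles; "dq": joint speeds; "tau": joint torques, N m; "eef_pos": TCP position; "eef_rot": TCP orientation; "contact_force": force on the tool from outside, world axes, zero at the start; "moment": the same for the moment, N m; "opening": finger opening in m.
Only numpy, scipy, OpenCV 4.12 (cv2) and the standard library are available. Lean on these libraries where they do the work, as an engineer would, in place of code of your own. Each camera call takes 0.05 s, during which the arm holds its last target. There are 200 camera calls.

## Working session

There is one attempt and no reset: what is moved stays moved. The work goes in short steps, each a Python script; the robot and the scene stay as the last script left them, time stands still between calls to the robot, and variables do not carry over. Pictures are saved under pics/ and viewed, about 8 in all and at most 12, crops included, and the job is handed in when it is done.

```bash
ls; mkdir -p pics
python3 - <<'E'
from station import bot
import cv2,numpy as np
for n in("top","side"):
    p,d=bot.read_camera(n); cv2.imwrite(f"pics/{n}0.png",p); np.save(f"pics/{n}0.npy",d)
    i=bot.camera_info(n); print(n,i)
print(bot.observe(), bot.grasp_offset)
E
```

```text
pics
top {'intrinsics': array([[488.59630269,   0.        , 277.51272193],
       [  0.        , 488.59630269, 208.94267722],
       [  0.        ,   0.        ,   1.        ]]), 'origin': array([ 0.34692356, -0.27118261,  1.05290569]), 'attitude': array([ 0.05219971, -0.7001214 ,  0.71107838, -0.0383766 ])}
side {'intrinsics': array([[452.22520596,   0.        , 271.31839879],
       [  0.        , 452.22520596, 212.23182422],
       [  0.        ,   0.        ,   1.        ]]), 'origin': array([0.24690394, 0.53926875, 0.58581249]), 'attitude': array([ 0.06583943, -0.10590345,  0.86086236, -0.49332101])}
{'clock': 0.1, 'joints': array([ 1.23611879e+00,  2.64696296e-01,  1.60521335e+00, -2.83792490e-05,
        1.27370608e+00, -3.69184754e-02]), 'dq': array([ 0.00046557, -0.00085627, -0.00478489,  0.00032231,  0.00164485,
       -0.00025828]), 'tau': array([-1.50385804e-04, -5.16705859e+01, -3.68595314e+01, -4.91909191e-05,
        6.13586133e-03, -1.88143883e-05]), 'eef_pos': array([0.19782191, 0.64462291, 0.20198714]), 'eef_rot': array([ 5.82020208e-04,  8.04167062e-01,  5.94402483e-01, -8.27430960e-04]), 'contact_force': array([0.045886  , 0.03733286, 0.40698122]), 'moment': array([ 0.00218383, -0.01622308, -0.0307903 ]), 'opening': 0.08542601813862653} -0.0187
```

View pics/top0.png

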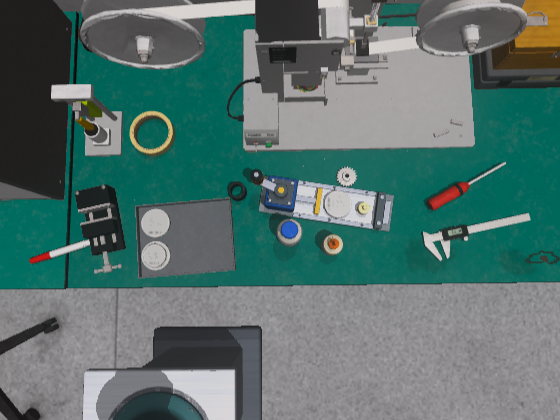

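View pics/side0.png

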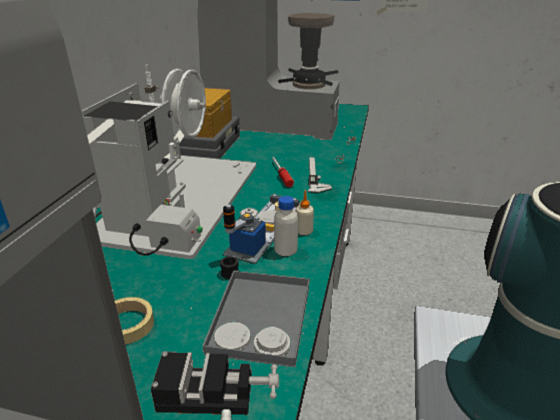

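The top picture shows the gear box at about (280,190) with the crank sleeve at (257,175). The test block is at (338,205), the weight at (363,208) and the bottle at (289,231). The oil bottle is at (333,244), the loupe at (237,190), the gear at (346,176), and the tray spans about (137–234, 199–275). The side picture confirms this layout. Next I'll measure positions.

```bash
cat > h.py <<'E'
from station import bot
import cv2,numpy as np
from scipy.spatial.transform import Rotation as R
def rot(q): return R.from_quat([q[1],q[2],q[3],q[0]])
def quat(r): x,y,z,w=r.as_quat(); return [w,x,y,z]
def cam(n): i=bot.camera_info(n); return i["intrinsics"],i["origin"],rot(i["attitude"]).as_matrix()
def at_z(n,u,v,z):
    K,o,A=cam(n); r=A@np.linalg.inv(K)@np.array([u,v,1.]); return o+r*(z-o[2])/r[2]
def cloud(n,d):
    K,o,A=cam(n); v,u=np.indices(d.shape)
    P=(np.stack([u,v,np.ones_like(u)],-1)*d[...,None])@(A@np.linalg.inv(K)).T+o
    P[d==0]=np.nan; return P
def project(n,p):
    K,o,A=cam(n); c=K@(A.T@(np.asarray(p)-o)); return c[:2]/c[2]
def down(yaw): # tool down, jaw direction (tool x) at world angle yaw
    return quat(R.from_matrix(np.array([[np.cos(yaw),np.sin(yaw),0],[np.sin(yaw),-np.cos(yaw),0],[0,0,-1]]).T.T))
E
python3 - <<'E'
from h import *
p=cv2.imread("pics/top0.png"); d=np.load("pics/top0.npy"); P=cloud("top",d)
for n,u,v in [("gearbox",283,205),("block",338,205),("weight",363,208),("bottle",289,229),("oil",333,244),("loupe",237,190),("gear",346,176),("sleeve",257,175),("bench",300,270),("traytl",138,200),("traybr",234,270),("trayfloor",200,230),("hub",281,189),("stop",379,210)]:
    print(n,np.round(P[v,u],4))
c=cv2.resize(p[155:260,215:405],None,fx=4.2,fy=4.2,interpolation=cv2.INTER_CUBIC); cv2.imwrite("pics/crop.png",c)
E
```

```text
gearbox [ 0.4828 -0.264   0.0618]
block [ 0.4862 -0.3805  0.0225]
weight [ 0.4767 -0.4306  0.0392]
bottle [ 0.4274 -0.2752  0.1294]
oil [ 0.4001 -0.3616  0.0859]
loupe [ 5.260e-01 -1.635e-01  3.000e-04]
gear [ 0.5488 -0.3997  0.021 ]
sleeve [ 0.5305 -0.216   0.14  ]
bench [ 0.3505 -0.2977  0.0016]
traytl [5.077e-01 5.380e-02 4.000e-04]
traybr [ 0.3525 -0.1567  0.0027]
trayfloor [ 0.4393 -0.0835  0.004 ]
hub [ 0.5112 -0.2607  0.0901]
stop [ 0.4735 -0.466   0.0264]
```

View pics/crop.png

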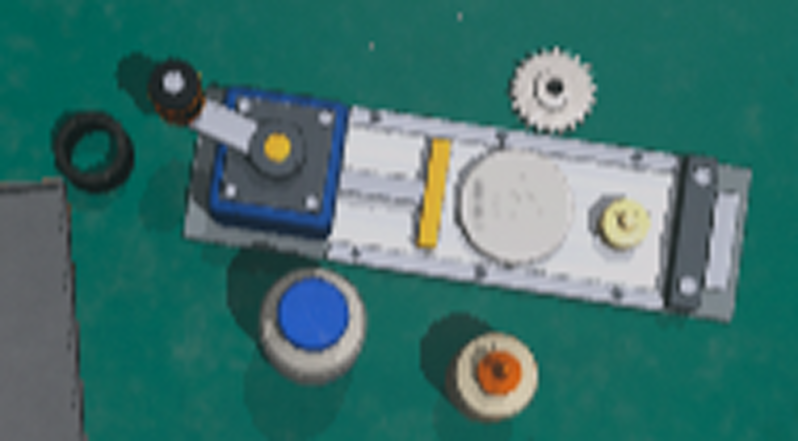

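Run:
```python
from h import *
f=lambda cx,cy,z: at_z("top",215+(cx+.5)/4.2-.5,155+(cy+.5)/4.2-.5,z)
for n,a in dict(hub=(278,149,.089),pin=(174,81,.136),knob=(627,219,.038),block=(515,207,.021),cap=(313,314,.130),oil=(500,370,.109),gear=(555,88,.017),loupe=(93,151,.032),c1=(184,238,.006),c2=(731,322,.006),c3=(750,168,.006),stopA=(690,157,.026),stopB=(666,305,.026)).items(): print(n,np.round(f(*a),4))
h=f(278,149,.089); c2=f(731,322,.006);c3=f(750,168,.006); c1=f(184,238,.006)
e=c2-c1; print("yaw",np.arctan2(e[1],e[0]),np.linalg.norm(e), np.linalg.norm(c3-c2)); e=(c2-c3); print("yaw from end",np.arctan2(e[0],-e[1]))
e=(c2+c3)/2-h; print("yaw hub->end",np.arctan2(e[1],e[0]),np.linalg.norm(e[:2]))
e=f(174,81,.136)-h; print("arm",np.arctan2(e[1],e[0]),np.linalg.norm(e[:2]))
# bottle & sleeve & tray from side view depth
d=np.load("pics/side0.npy");P=cloud("side",d);Pt=cloud("top",np.load("pics/top0.npy"))
def sel(P,c,r,z0,z1):
    m=(np.hypot(P[...,0]-c[0],P[...,1]-c[1])<r)&(P[...,2]>z0)&(P[...,2]<z1);return P[m]
for nm,c,r,z0,z1 in [("bottle",(.42,-.275),.05,.03,.09),("sleeve",(.53,-.216),.04,.09,.132)]:
    Q=sel(P,c,r,z0,z1)[:,:2]
    if len(Q)>10:
        A=np.c_[2*Q,np.ones(len(Q))];s=np.linalg.lstsq(A,(Q**2).sum(1),rcond=None)[0];print(nm,len(Q),s[:2],np.sqrt(s[2]+s[0]**2+s[1]**2))
# tray rim points in top
for n,u,v in [("tl",138,201),("tr",231,199),("br",234,271),("bl",139,276)]: print(n,np.round(at_z("top",u,v,.022),4))
for nm,PP in(("t",Pt),("s",P)):
    m=(PP[...,2]>.016)&(PP[...,2]<.026)&(PP[...,1]<.07)&(PP[...,1]>-.19)&(PP[...,0]>.3)&(PP[...,0]<.53);print(nm,m.sum(),np.nanpercentile(PP[m],[1,99],axis=0) if m.sum() else 0)
```

```text
hub [ 0.5092 -0.2603  0.089 ]
pin [ 0.5335 -0.214   0.136 ]
knob [ 0.4795 -0.4327  0.038 ]
block [ 0.4888 -0.3791  0.021 ]
cap [ 0.4266 -0.2754  0.13  ]
oil [ 0.4013 -0.3608  0.109 ]
gear [ 0.5505 -0.4018  0.017 ]
loupe [ 0.5194 -0.1662  0.032 ]
c1 [ 0.4776 -0.2103  0.006 ]
c2 [ 0.4299 -0.4886  0.006 ]
c3 [ 0.509  -0.5018  0.006 ]
stopA [ 0.512  -0.4675  0.026 ]
stopB [ 0.4373 -0.4525  0.026 ]
yaw -1.7407388503184154 0.2823878128536383 0.08021230696805651
yaw from end -1.735367040465197
yaw hub->end -1.7385120640031482 0.23823133312637593
arm 1.088033533048012 0.052314227906490644
bottle 570 [ 0.42761986 -0.27610972] 0.024994945834692774
sleeve 229 [ 0.53323335 -0.21270107] 0.009589265977186193
tl [0.5022 0.0471 0.022 ]
tr [ 0.5031 -0.1528  0.022 ]
br [ 0.3503 -0.1588  0.022 ]
bl [0.3427 0.0414 0.022 ]
t 1073 [[ 0.34236665 -0.15887637  0.01605004]
 [ 0.50640638  0.05227643  0.02594665]]
s 1379 [[ 0.34148487 -0.17968843  0.01619068]
 [ 0.52499378  0.05191487  0.02528522]]
```

```bash
cat >> h.py <<'E'
YAW=-1.7385; HUB=np.array([.5092,-.2603]); Q0=2.827
YJ=YAW+np.pi/2   # jaws across the channel
E
python3 - <<'E'
from h import *
print("edge",at_z("top",300,286,0))
pts={"park":(.13,.42,.28),"mid":(.36,-.2,.28),"wt":(.4795,-.4327,.011),"tray":(.424,-.105,.012),"bot":(.427,-.276,.066),"botup":(.427,-.276,.25),"botgoal":(.355,-.215,.067)}
for n,p in pts.items():
    for nm,y in (("YJ",YJ),("YJ+pi",YJ+np.pi),("YAW",YAW),("YAW+pi",YAW+np.pi),("0",0)):
        s=bot.solve_ik(p,down(y)); print(n,nm,None if s is None else np.round(s,2))
for y in np.arange(-np.pi,np.pi,np.pi/8):
    S=[bot.solve_ik((HUB[0]+.052*np.cos(a),HUB[1]+.052*np.sin(a),.095),down(y)) for a in np.arange(0,6.3,.7)]
    print(round(y,2),[None if s is None else round(s[5],2) for s in S])
E
```

```text
edge [ 0.31668841 -0.2970291   0.        ]
park YJ [ 1.21 -0.24  1.97 -0.    1.41  1.38]
park YJ+pi [ 1.21 -0.24  1.97 -0.    1.41 -1.76]
park YAW None
park YAW+pi [ 1.21 -0.24  1.97 -0.    1.41 -0.19]
park 0 [ 1.21 -0.24  1.97 -0.    1.41  1.21]
mid YJ [-0.57 -0.29  2.02 -0.    1.42 -0.4 ]
mid YJ+pi None
mid YAW [-0.57 -0.29  2.02 -0.    1.42  1.17]
mid YAW+pi [-0.57 -0.29  2.02 -0.    1.42 -1.97]
mid 0 [-0.57 -0.29  2.02 -0.    1.42 -0.57]
wt YJ [-0.77  0.38  1.83 -0.    0.93 -0.6 ]
wt YJ+pi [-0.77  0.38  1.83 -0.    0.93  2.54]
wt YAW [-0.77  0.38  1.83 -0.    0.93  0.97]
wt YAW+pi [-0.77  0.38  1.83 -0.    0.93 -2.18]
wt 0 [-0.77  0.38  1.83 -0.    0.93 -0.77]
tray YJ [-0.3   0.02  2.27 -0.    0.85 -0.13]
tray YJ+pi None
tray YAW [-0.3   0.02  2.27 -0.    0.85  1.44]
tray YAW+pi [-0.3   0.02  2.27 -0.    0.85 -1.7 ]
tray 0 [-0.3   0.02  2.27 -0.    0.85 -0.3 ]
bot YJ [-0.62  0.08  2.09 -0.    0.97 -0.46]
bot YJ+pi None
bot YAW [-0.62  0.08  2.09 -0.    0.97  1.12]
bot YAW+pi [-0.62  0.08  2.09 -0.    0.97 -2.03]
bot 0 [-0.62  0.08  2.09 -0.    0.97 -0.62]
botup YJ [-0.62 -0.08  1
[... 2120 characters left out ...]
.32), np.float64(-1.38), np.float64(-1.39), np.float64(-1.37), np.float64(-1.32)]
1.18 [np.float64(-1.65), np.float64(-1.61), np.float64(-1.61), np.float64(-1.64), np.float64(-1.71), np.float64(-1.77), np.float64(-1.79), np.float64(-1.76), np.float64(-1.71)]
1.57 [np.float64(-2.05), np.float64(-2.0), np.float64(-2.0), np.float64(-2.04), np.float64(-2.1), np.float64(-2.16), np.float64(-2.18), np.float64(-2.15), np.float64(-2.1)]
1.96 [np.float64(-2.44), np.float64(-2.4), np.float64(-2.39), np.float64(-2.43), np.float64(-2.5), None, None, np.float64(-2.55), np.float64(-2.49)]
2.36 [None, None, None, None, None, None, None, None, None]
2.75 [None, None, None, None, None, None, None, None, None]
```

Run:
```python
from h import *
q=down(YJ)
bot.line_to((.13,.42,.28),feed=.4)
bot.move_pose((.36,-.2,.28),q)
bot.set_gripper(.042,25)
bot.move_pose((.4795,-.4327,.12),q)
print(bot.line_to((.4795,-.4327,.011),feed=.12,until_force=8), bot.observe()["eef_pos"])
bot.set_gripper(.0,25)
s=bot.observe(); print(s["opening"],s["contact_force"],s["clock"])
for n in("top",): cv2.imwrite("pics/w.png",cv2.resize(bot.read_camera(n)[0][155:260,215:405],None,fx=4.2,fy=4.2))
bot.line_to((.4795,-.4327,.22),feed=.25)
s=bot.observe(); print(s["opening"],s["contact_force"],s["clock"])
p,d=bot.read_camera("side"); cv2.imwrite("pics/w2.png",cv2.resize(p[60:300,130:430],None,fx=2.5,fy=2.5))
```

```text
False [ 0.48023827 -0.43338073  0.01203738]
6.699501658854253e-05 [-0.06304033 -0.09160672  0.05653456] 6.4333
-5.391023971281907e-05 [ 0.13077014 -0.04803287 -1.17271116] 7.4667
```

View pics/w2.png

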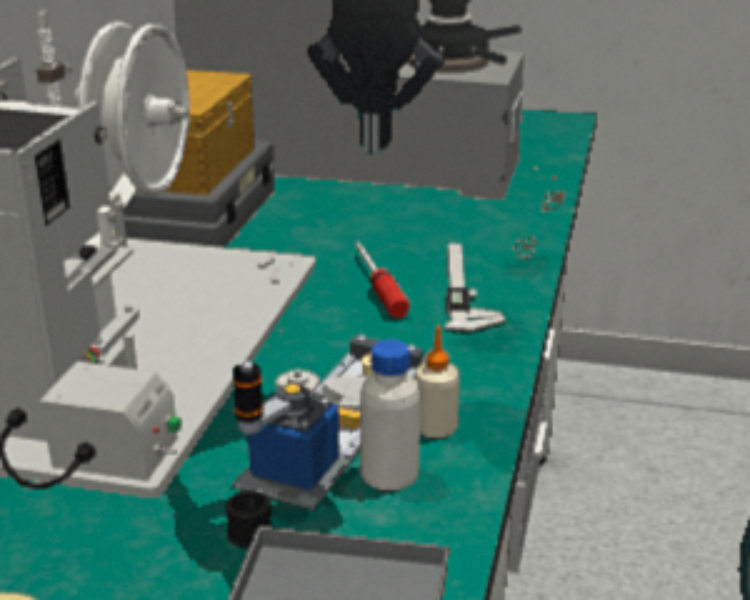

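The side view shows the shut fingers empty at (375,130), so the grasp missed. I'll move aside and look at the channel again.

Run:
```python
from h import *
bot.move_pose((.37,-.1,.28),down(YJ))
p,d=bot.read_camera("top");np.save("pics/top1.npy",d); cv2.imwrite("pics/top1full.png",p)
a=cv2.imread("pics/w.png"); b=cv2.resize(p[155:260,285:405],None,fx=4.2,fy=4.2,interpolation=cv2.INTER_CUBIC)
cv2.imwrite("pics/c1.png",np.hstack([a[:,294:],b])[:, :800]); print(a.shape,b.shape)
P=cloud("top",d); m=(P[...,2]>.026)&(P[...,2]<.05)&(P[...,1]<-.34)&(P[...,1]>-.46)&(P[...,0]>.44)&(P[...,0]<.52)
print(np.round(P[m],4), np.argwhere(m))
```

```text
(441, 798, 3) (441, 504, 3)
[[ 0.5029 -0.37    0.0268]
 [ 0.4922 -0.3697  0.027 ]
 [ 0.491  -0.4307  0.0281]
 [ 0.4909 -0.4327  0.0283]
 [ 0.4911 -0.4372  0.0266]
 [ 0.4889 -0.4286  0.0277]
 [ 0.4888 -0.4327  0.0282]
 [ 0.489  -0.4351  0.0262]
 [ 0.4886 -0.4368  0.029 ]
 [ 0.4888 -0.4392  0.0269]
 [ 0.4889 -0.4414  0.0265]
 [ 0.487  -0.4244  0.0265]
 [ 0.4865 -0.4303  0.0294]
 [ 0.4867 -0.4326  0.0279]
 [ 0.4868 -0.435   0.0266]
 [ 0.4869 -0.4372  0.026 ]
 [ 0.4866 -0.4389  0.028 ]
 [ 0.4866 -0.4412  0.0272]
 [ 0.4846 -0.4241  0.0285]
 [ 0.4845 -0.4304  0.0285]
 [ 0.4833 -0.4333  0.0366]
 [ 0.4834 -0.4355  0.0361]
 [ 0.4844 -0.4389  0.0279]
 [ 0.4827 -0.4221  0.0272]
 [ 0.4827 -0.4264  0.0264]
 [ 0.4824 -0.4304  0.0281]
 [ 0.481  -0.4308  0.0389]
 [ 0.481  -0.4329  0.0387]
 [ 0.4811 -0.4351  0.0376]
 [ 0.4812 -0.4374  0.0363]
 [ 0.4821 -0.4407  0.0293]
 [ 0.4824 -0.4453  0.0268]
 [ 0.4814 -0.3779  0.0263]
 [ 0.4805 -0.4219  0.028 ]
 [ 0.4804 -0.4239  0.0285]
 [ 0.4804 -0.4304  0.0276]
 [ 0.4794 -0.4313  0.0349]
 [ 0.4787 -0.4326  0.0397]
 [ 0.4787 -0.4348  0.0394]
 [ 0.4791 -0.4374  
[... 1649 characters left out ...]
6 363]
 [206 364]
 [206 365]
 [206 366]
 [206 367]
 [206 369]
 [207 337]
 [207 358]
 [207 359]
 [207 362]
 [207 363]
 [207 364]
 [207 365]
 [207 366]
 [207 367]
 [208 359]
 [208 360]
 [208 362]
 [208 363]
 [208 364]
 [208 365]
 [208 366]
 [208 367]
 [208 368]
 [208 369]
 [208 376]
 [209 361]
 [209 363]
 [209 364]
 [209 365]
 [209 366]
 [209 367]
 [209 368]
 [210 336]
 [210 347]
 [210 360]
 [210 363]
 [210 365]
 [210 366]
 [210 367]
 [210 368]
 [211 362]
 [211 364]
 [211 365]
 [211 366]
 [211 367]
 [212 361]
 [212 362]
 [212 363]
 [212 364]
 [212 365]
 [212 366]
 [212 376]
 [213 376]
 [215 376]
 [219 376]
 [220 376]
 [221 376]
 [222 376]
 [222 377]
 [223 375]
 [223 376]
 [224 375]
 [225 375]]
```

View pics/c1.png

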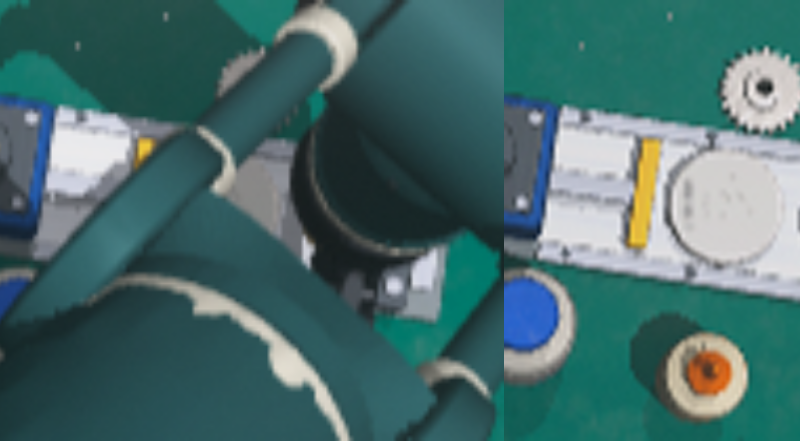

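The re-look shows the weight still upright and unmoved: body top at about (0.480, -0.434), z 0.028, knob top 0.039. The fingers shut without touching it, so I'll check where they really are against the TCP.

Run:
```python
from h import *
for op in (None,.042):
    if op: bot.set_gripper(op,25)
    s=bot.observe(); e=s["eef_pos"]; print(e,s["opening"],s["clock"],np.round(rot(s["eef_rot"]).as_matrix(),3).tolist())
    for n in("side","top"):
        p,d=bot.read_camera(n); P=cloud(n,d)
        m=(np.hypot(P[...,0]-e[0],P[...,1]-e[1])<.12)&(P[...,2]>e[2]-.06)&(P[...,2]<e[2]+.04)
        Q=P[m]; print(n,m.sum(), project(n,e)); 
        if len(Q): print(np.round(np.percentile(Q,[1,10,50,90,99],axis=0),4).tolist())
        if n=="side":
            u,v=project(n,e).astype(int); c=p[max(0,v-70):v+50,max(0,u-70):u+70].copy(); cv2.imwrite(f"pics/g{op}.png",cv2.resize(c,None,fx=2.8,fy=2.8))
a=cv2.imread("pics/gNone.png");b=cv2.imread("pics/g0.042.png");cv2.imwrite("pics/g.png",np.hstack([a,b]))
print(a.shape)
```

```text
[ 0.3704797  -0.10071349  0.27984828] 0.00017807829406042407 8.9 [[0.986, -0.168, -0.0], [-0.168, -0.986, -0.0], [-0.0, 0.0, -1.0]]
side 103 [297.37097353 171.49727493]
[[0.356, -0.1055, 0.3077], [0.359, -0.0982, 0.3097], [0.3681, -0.0909, 0.3154], [0.3778, -0.0888, 0.3194], [0.3821, -0.0871, 0.3198]]
top 7 [179.56848899 258.37865397]
[[0.3626, -0.1106, 0.3119], [0.3634, -0.1106, 0.3128], [0.3669, -0.1095, 0.3149], [0.3721, -0.1087, 0.3176], [0.3729, -0.1085, 0.3191]]
[ 0.37001449 -0.10005781  0.27999342] 0.04218932618388229 9.475 [[0.986, -0.167, -0.0], [-0.167, -0.986, 0.0], [-0.0, 0.0, -1.0]]
side 110 [297.57894335 171.61492001]
[[0.336, -0.1133, 0.3096], [0.3416, -0.1063, 0.3111], [0.3888, -0.0934, 0.3157], [0.397, -0.0851, 0.3194], [0.4026, -0.0836, 0.3198]]
top 8 [179.13197646 258.67788342]
[[0.3359, -0.1137, 0.3124], [0.3368, -0.1111, 0.314], [0.3453, -0.1045, 0.3182], [0.3952, -0.0997, 0.3194], [0.398, -0.0997, 0.3197]]
(336, 392, 3)
```

View pics/g.png

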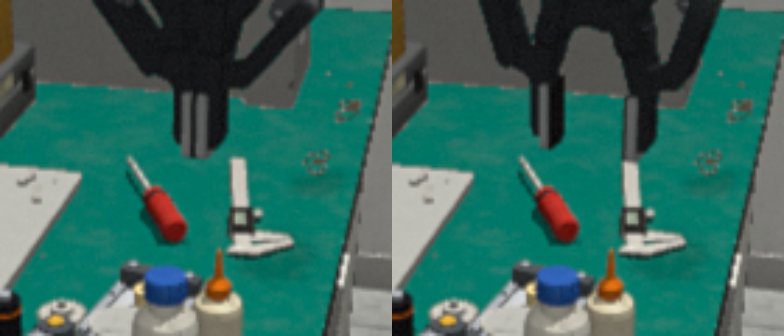

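The TCP projects about 14 px below the visible fingertips at crop (196,157). Both depth clouds also put the tips about 28 mm above the reported TCP. That explains the miss, since the tips passed just above the knob. I'll confirm by touching the empty tray floor gently with shut fingers.

Run:
```python
from h import *
q=down(YJ); bot.set_gripper(0,25)
bot.move_pose((.424,-.105,.06),q)
r=bot.line_to((.424,-.105,-.03),feed=.03,until_force=4)
s=bot.observe(); print(r,s["eef_pos"],s["contact_force"],s["clock"])
bot.line_to((.424,-.105,.06),feed=.2)
```

```text
True [ 0.42403246 -0.10501913 -0.02476183] [ 0.08887448 -1.3381264   4.74812422] 13.45
```

```bash
cat >> h.py <<'E'
DZ=.0275  # true tip height = reported TCP z + DZ (tray floor touch, both depth clouds)
def T(x,y,z): return (x,y,z-DZ)
E
python3 - <<'E'
from h import *
q=down(YJ); x,y=.480,-.4335
bot.line_to(T(.424,-.105,.22),feed=.3)
bot.set_gripper(.042,25)
bot.move_pose(T(x,y,.10),q)
print(bot.line_to(T(x,y,.011),feed=.1,until_force=8), bot.observe()["eef_pos"])
bot.set_gripper(.0,25)
s=bot.observe(); print(s["opening"],s["contact_force"],s["clock"])
if s["opening"]>.005:
    bot.line_to(T(x,y,.22),feed=.25)
    bot.move_pose(T(.424,-.105,.10),q)
    s=bot.observe(); print(s["opening"],s["contact_force"],s["clock"])
    print(bot.line_to(T(.424,-.105,.0085),feed=.05,until_force=3), bot.observe()["eef_pos"])
    bot.set_gripper(.045); print(bot.observe()["opening"])
    bot.line_to(T(.424,-.105,.25),feed=.25)
    p,d=bot.read_camera("side"); cv2.imwrite("pics/s2.png",cv2.resize(p[180:360,190:330],None,fx=3,fy=3)); np.save("pics/s2.npy",d)
    print(bot.observe()["clock"])
E
```

```text
False [ 0.48060849 -0.4341525  -0.01568454]
0.02196435531581044 [0.53026959 0.70905232 4.31785466] 17.7667
0.022085432833470996 [ 0.22936081 -0.7787461  -0.64397792] 20.0833
True [ 0.42392565 -0.10496402 -0.01799718]
0.045018534576808295
23.3167
```

View pics/s2.png

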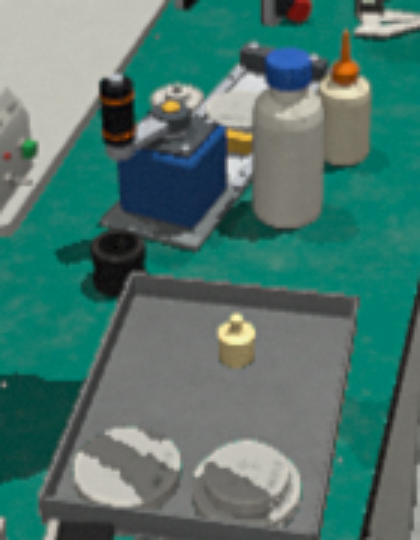

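The weight stands upright on the tray floor at crop (237,345), well clear of the rims. Next is the bottle.

Run:
```python
from h import *
q=down(YAW); b=(.427,-.2757); g=(.355,-.215)
assert bot.solve_ik(T(*g,.064),q) is not None
bot.set_gripper(.072,30)
bot.move_pose(T(*b,.20),q)
print(bot.line_to(T(*b,.067),feed=.12,until_force=8), bot.observe()["eef_pos"])
bot.set_gripper(.0,30)
s=bot.observe(); print(s["opening"],s["contact_force"],s["clock"])
if .04<s["opening"]<.06:
    bot.line_to(T(*b,.092),feed=.1); print(bot.observe()["contact_force"])
    bot.line_to(T(*g,.092),feed=.12)
    print(bot.line_to(T(*g,.065),feed=.04,until_force=3.5), bot.observe()["eef_pos"])
    bot.set_gripper(.072)
    bot.line_to(T(*g,.23),feed=.2)
    bot.move_pose(T(.38,-.06,.30),down(YJ))
    for n in("side","top"):
        p,d=bot.read_camera(n); np.save(f"pics/{n}3.npy",d); cv2.imwrite(f"pics/{n}3.png",p)
        P=cloud(n,d); m=(np.hypot(P[...,0]-g[0],P[...,1]-g[1])<.06)&(P[...,2]>.03)&(P[...,2]<.15)
        if m.sum(): print(n,m.sum(),np.round(np.percentile(P[m],[2,50,98],axis=0),4).tolist())
    print(bot.observe()["clock"])
a=cv2.resize(cv2.imread("pics/side3.png")[150:330,190:350],None,fx=2.5,fy=2.5); t=cv2.resize(cv2.imread("pics/top3.png")[150:270,170:300],None,fx=3,fy=3.75)
cv2.imwrite("pics/b3.png",np.hstack([a,t]))
```

```text
False [ 0.42774818 -0.27621418  0.0403679 ]
0.06218076642073164 [-1.54508588e-01  2.75989512e-03  4.84503506e+00] 26.3417[ WARN:0@4.247] global loadsave.cpp:275 findDecoder imread_('pics/side3.png'): can't open/read file: check file path/integrity
Traceback (most recent call last):
TypeError: 'NoneType' object is not subscriptable
```

Run:
```python
from h import *
bot.dwell(.2); s=bot.observe(); print(s["opening"],s["contact_force"],s["moment"],s["eef_pos"],s["clock"])
p,d=bot.read_camera("side"); P=cloud("side",d); cv2.imwrite("pics/b2.png",cv2.resize(p[130:290,200:360],None,fx=3.5,fy=3.5)); np.save("pics/b2.npy",d)
m=(np.hypot(P[...,0]-.427,P[...,1]+.276)<.05)&(P[...,2]>.02)&(P[...,2]<.06); Q=P[m][:,:2]
s=np.linalg.lstsq(np.c_[2*Q,np.ones(len(Q))],(Q**2).sum(1),rcond=None)[0];print(len(Q),s[:2],np.sqrt(s[2]+s[0]**2+s[1]**2))
```

```text
0.06224355432926813 [-0.92090064  0.86373854  6.2130161 ] [0.13286623 0.15248895 0.01730494] [ 0.42800728 -0.27644175  0.04085428] 26.5417
396 [ 0.43454917 -0.28911076] 0.03776474827996172
```

View pics/b2.png

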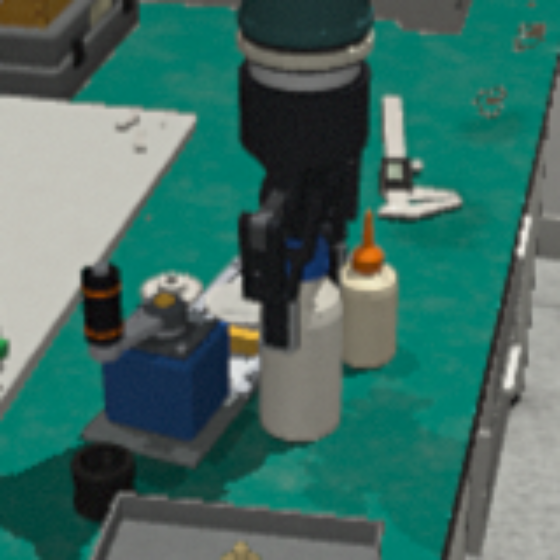

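The side view shows the bottle upright between the fingers at crop (300,360). The opening stuck at 62 mm with 6 N upward on the tool, so the cap is probably fouling the knuckles. I'll open, raise 13 mm and regrip.

Run:
```python
from h import *
b=(.427,-.2757)
bot.set_gripper(.075,30); print(bot.observe()["contact_force"])
bot.line_to(T(*b,.081),feed=.1)
s=bot.observe(); print(s["contact_force"],s["eef_pos"])
bot.set_gripper(0,30); bot.dwell(.1)
s=bot.observe(); print(s["opening"],s["contact_force"],s["moment"],s["eef_pos"],s["clock"])
```

```text
[ 0.79305329 -0.1402956  -0.03043169]
[-0.31483106 -0.23748678 -0.26297377] [ 0.42770036 -0.2762233   0.05421761]
0.06053253999934429 [-0.9928426  -0.37260674  6.51373251] [ 0.1169669   0.18015667 -0.00094481] [ 0.42713753 -0.27585606  0.05381318] 27.55
```

Run:
```python
from h import *
d=np.load("pics/b2.npy"); P=cloud("side",d); e=np.array([.428,-.2764]); j=np.array([np.cos(YAW),np.sin(YAW)]); k=np.array([-j[1],j[0]])
W=P[...,:2]-e; s=W@j; t=W@k
def rng(m): return m.sum(), np.round(np.percentile(s[m],[1,50,99]),4),np.round(np.percentile(t[m],[1,50,99]),4)
for z0 in np.arange(.01,.17,.01):
    m=(np.hypot(s,t)<.06)&(P[...,2]>z0)&(P[...,2]<z0+.01)&(t<.06)
    if m.sum()>5: print(round(z0,3),*rng(m))
m=(np.hypot(s,t)<.06)&(P[...,2]>.012)&(P[...,2]<.06); Q=P[m][:,:2]
q=np.linalg.lstsq(np.c_[2*Q,np.ones(len(Q))],(Q**2).sum(1),rcond=None)[0];print(len(Q),q[:2],np.sqrt(q[2]+q[0]**2+q[1]**2))
print(rot(bot.observe()["eef_rot"]).as_matrix().round(3).tolist())
```

```text
0.01 126 [-0.031  -0.0191  0.0313] [-0.0258 -0.0001  0.0482]
0.02 111 [-0.0328 -0.0206  0.007 ] [-0.0254 -0.0031  0.0485]
0.03 122 [-0.0333 -0.0212  0.0038] [-0.0256 -0.0025  0.0486]
0.04 117 [-0.0357 -0.0202  0.0043] [-0.0262 -0.0011  0.0485]
0.05 126 [-0.0355 -0.0216  0.0038] [-0.0258  0.0006  0.0499]
0.06 109 [-0.0278 -0.0167  0.0043] [-0.0262 -0.0029  0.0577]
0.07 73 [-0.0393 -0.0174  0.0131] [-0.0259 -0.0164  0.0204]
0.08 106 [-0.0461 -0.0198  0.0367] [-0.0254 -0.0121  0.0211]
0.09 140 [-0.0466 -0.0134  0.037 ] [-0.0237 -0.0117  0.0054]
0.1 94 [-0.0462 -0.0144  0.036 ] [-0.0155 -0.0088  0.0056]
0.11 65 [-0.0584 -0.0053  0.0472] [-0.0163 -0.0111  0.0018]
0.12 120 [-0.0595 -0.0059  0.0553] [-0.0164 -0.0114  0.0089]
0.13 70 [-0.0592 -0.0313  0.0564] [-0.0186 -0.0125  0.0068]
0.14 81 [-0.0574 -0.0209  0.0566] [-0.0189 -0.0135 -0.0037]
0.15 75 [-0.0579 -0.0208  0.0571] [-0.0196 -0.0136 -0.0028]
0.16 90 [-0.0562 -0.0212  0.0528] [-0.0211 -0.0135  0.0175]
566 [ 0.44232736 -0.28249231] 0.03663362643862614
[[-0.167, -0.986, 0.0], [-0.986, 0.167, -0.0], [0.0, -0.0, -1.0]]
```

Run:
```python
from h import *
b=(.427,-.2757)
for z in (.088,.095,.102):
    bot.set_gripper(.072,30); bot.line_to(T(*b,z),feed=.1); bot.set_gripper(0,30)
    s=bot.observe(); print(z,s["opening"],s["contact_force"],s["moment"],s["clock"])
    if s["opening"]<.056: break
```

```text
0.088 0.05925936352881156 [-1.07105533  0.84227695  5.32154301] [ 0.1557519   0.2426163  -0.00581927] 28.35
0.095 0.05781562538949592 [-2.53301479  0.13559906  4.93801184] [ 0.12117824  0.26176022 -0.00167707] 29.175
0.102 0.05595623307027058 [-2.16274198  0.08810781  5.83397743] [0.15645051 0.33903715 0.00118021] 30.0333
```

Run:
```python
from h import *
b=(.427,-.2757)
bot.set_gripper(.074,45); bot.line_to(T(*b,.082),feed=.1); bot.set_gripper(0,45)
s=bot.observe(); print(s["opening"],s["contact_force"],s["moment"])
bot.line_to(T(*b,.092),feed=.03)
s=bot.observe(); print(s["opening"],s["contact_force"],s["moment"],s["clock"])
p,d=bot.read_camera("side"); cv2.imwrite("pics/b4.png",cv2.resize(p[170:270,240:330],None,fx=6,fy=6,interpolation=cv2.INTER_CUBIC))
```

```text
0.057457502983561816 [-0.09347569 -0.97009641  2.88273563] [-0.01515828  0.00436646  0.01425617]
0.05737121956427546 [ 0.40558683 -0.34658754 -1.89686117] [ 0.06169086  0.02714325 -0.00751689] 31.4833
```

View pics/b4.png

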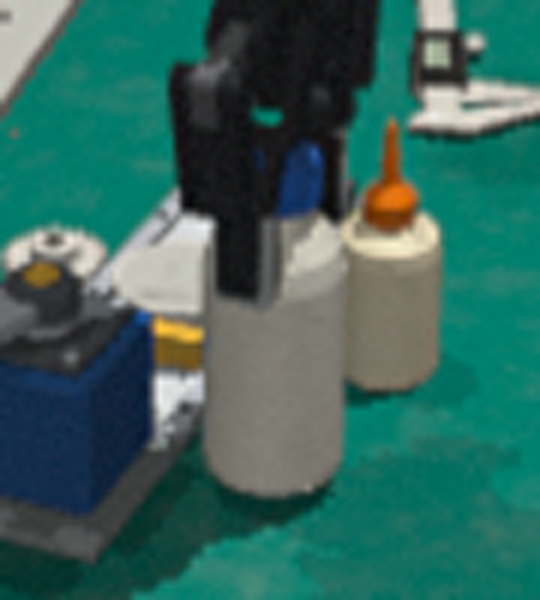

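The picture shows the bottle lifted upright, with a gap to its shadow at crop (270,490). The tool reads -1.9 N and the oil bottle is untouched. Now I'll carry and place it.

Run:
```python
from h import *
b=(.427,-.2757); g=(.355,-.215)
bot.line_to(T(*b,.102),feed=.1)
bot.line_to(T(*g,.102),feed=.12)
print(bot.line_to(T(*g,.080),feed=.04,until_force=3), bot.observe()["eef_pos"][2]+DZ)
bot.set_gripper(.075)
bot.line_to(T(*g,.22),feed=.2)
bot.move_pose(T(.38,-.06,.30),down(YJ))
print(bot.observe()["clock"])
p,d=bot.read_camera("side"); np.save("pics/s5.npy",d); p2,d2=bot.read_camera("top"); np.save("pics/t5.npy",d2)
for n,dd in(("side",d),("top",d2)):
    P=cloud(n,dd); m=(np.hypot(P[...,0]-g[0],P[...,1]-g[1])<.06)&(P[...,2]>.03)&(P[...,2]<.15)
    print(n,m.sum(),np.round(np.nanpercentile(P[m],[2,50,98],axis=0),4).tolist() if m.sum() else 0)
a=cv2.resize(p[150:330,190:350],None,fx=2.5,fy=2.5); t=cv2.resize(p2[150:270,170:300],None,fx=3,fy=3.75)
cv2.imwrite("pics/b5.png",np.hstack([a,t]))
```

```text
True 0.08256930744733139
35.4583
side 1136 [[0.3307, -0.2232, 0.0324], [0.353, -0.1987, 0.0843], [0.3785, -0.1891, 0.1297]]
top 564 [[0.3321, -0.2387, 0.0703], [0.355, -0.2164, 0.1013], [0.3785, -0.1921, 0.1335]]
```

View pics/b5.png

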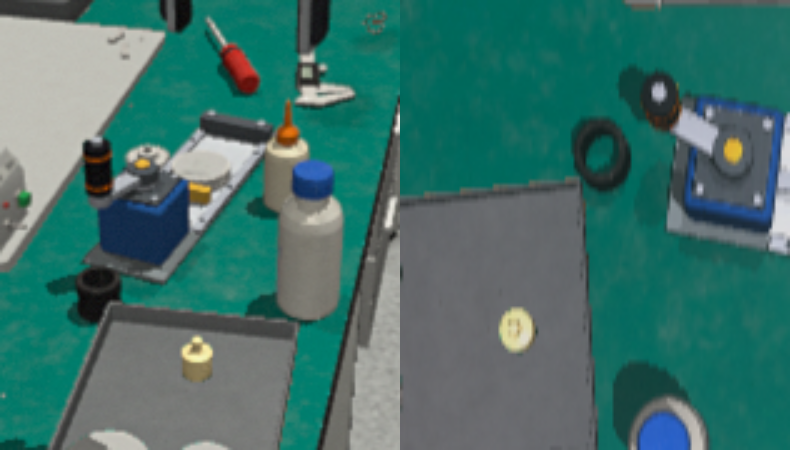

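The bottle stands upright at about (0.355, -0.216), roughly 160 mm from the shaft. The weight is upright in the tray and the crank hasn't moved (pin still at about (257,174)). Next I'll grip the sleeve and wind a short test arc, still below joint 3.9.

```bash
cat >> h.py <<'E'
ZS=.097
def sl(q,c=HUB,r=.052,z=ZS): a=q+YAW; return T(c[0]+r*np.cos(a),c[1]+r*np.sin(a),z)
E
python3 - <<'E'
from h import *
P=cloud("top",np.load("pics/t5.npy"))
for x in np.arange(.56,.72,.02):
    m=(P[...,0]>x)&(P[...,0]<x+.02)&(P[...,1]<-.16)&(P[...,1]>-.36); print(round(x,2),np.round(np.nanpercentile(P[...,2][m],[50,98]),3),end=' ')
q=down(YAW); bot.set_gripper(.05,40)
bot.move_pose(sl(Q0,z=.22),q)
print(bot.line_to(sl(Q0),feed=.12,until_force=8))
bot.set_gripper(0,40); s=bot.observe(); print(s["opening"],s["contact_force"],s["eef_pos"]-sl(Q0),s["clock"])
if s["opening"]>.015:
    for a in (3.0,3.2,3.4,3.6):
        bot.line_to(sl(a),feed=.05); s=bot.observe(); print(a,s["opening"].round(4),s["contact_force"].round(1),(s["eef_pos"]-sl(a)).round(4),s["clock"])
E
```

```text
0.56 [0.    0.004] 0.58 [0.    0.004] 0.6 [0.004 0.057] 0.62 [0.028 0.092] 0.64 [0.023 0.094] 0.66 [0.024 0.094] 0.68 [0.024 0.094] 0.7 [0.208 0.296] False
0.022596200191797734 [-1.4641584  -0.54834921  3.91132335] [ 0.00065343 -0.00074642  0.00117862] 38.6917Traceback (most recent call last):
  File "<stdin>", line 11, in <module>
AttributeError: 'float' object has no attribute 'round'
```

Run:
```python
from h import *
for a in (3.05,3.3,3.6):
    bot.line_to(sl(a),feed=.05); s=bot.observe(); print(a,round(s["opening"],4),s["contact_force"].round(1),(s["eef_pos"]-sl(a)).round(4),round(s["clock"],2))
```

```text
3.05 0.0229 [-1.1 -4.2  6.1] [ 0.0003 -0.0009  0.0011] 39.27
3.3 0.0228 [-0.1 -5.4  6.9] [-0.0002 -0.0012  0.0011] 39.68
3.6 0.0231 [ 1.1 -7.4  4.2] [ 0.0004 -0.0016  0.0011] 40.14
```

Run:
```python
from h import *
A=np.linspace(3.6,13.1,35)[1:]; 
for i,a in enumerate(A):
    bot.line_to(sl(a),feed=.06); s=bot.observe(); F=s["contact_force"]
    if i%4==0 or a>12.2: print(round(a,2),round(s["opening"],4),F.round(1),(s["eef_pos"]-sl(a)).round(4),round(s["clock"],2))
    if np.linalg.norm(F)>45: print("FORCE",a,F); break
```

```text
3.88 0.0228 [ 3.2 -7.7  3.5] [ 0.001  -0.0017  0.0011] 40.53
5.0 0.0229 [ 4.7 -1.6  5. ] [0.0015 0.     0.0011] 42.1
6.11 0.0231 [-0.7 -4.2  6.3] [-0.0001 -0.0007  0.0011] 43.67
7.23 0.0231 [ 5.5 -4.4  3. ] [ 0.0021 -0.001   0.0013] 45.23
8.35 0.023 [1.5 2.1 7.5] [0.0007 0.0015 0.0012] 46.8
9.47 0.023 [-2.5 -5.2  9.4] [-0.001  -0.0009  0.001 ] 48.37
10.59 0.0228 [ 5.4 -6.   2.7] [ 0.0017 -0.0013  0.0011] 49.93
11.7 0.0231 [ 2.6 -0.8  8.3] [0.0005 0.0005 0.0011] 51.5
12.26 0.0228 [ 0.  -2.5  9.1] [-0.0003 -0.0003  0.0011] 52.28
12.54 0.0232 [-0.5 -4.6  7.2] [-0.0002 -0.0009  0.0011] 52.67
12.82 0.0227 [ 0.2 -6.6  5.6] [ 0.0003 -0.0014  0.0012] 53.07
13.1 0.023 [ 2.7 -7.   5.1] [ 0.001  -0.0016  0.0013] 53.46
```

Run:
```python
from h import *
for a in (13.16,13.22,13.28):
    bot.line_to(sl(a),feed=.04); s=bot.observe(); F=s["contact_force"]; t=a+YAW
    ft=-F[0]*np.sin(t)+F[1]*np.cos(t); p=s["eef_pos"][:2]-HUB
    print(a,F.round(1),"tang",round(ft,1),"joint est",round(np.arctan2(p[1],p[0])+4*np.pi-YAW,3),round(s["clock"],2))
    if ft<-12: break
bot.set_gripper(.05); 
bot.line_to(sl(13.1,z=.24),feed=.2)
bot.move_pose(T(.38,-.08,.30),down(YJ)); bot.dwell(.2)
print(bot.observe()["clock"])
p2,d2=bot.read_camera("top"); np.save("pics/t6.npy",d2); p,d=bot.read_camera("side")
t=cv2.resize(p2[150:265,150:405],None,fx=3.1,fy=3.1,interpolation=cv2.INTER_CUBIC); cv2.imwrite("pics/f.png",t)
c=cv2.resize(p[150:330,190:350],None,fx=1.6,fy=1.6); 
out=np.zeros((t.shape[0]+200,t.shape[1],3),np.uint8); out[:t.shape[0]]=t; c=cv2.resize(p[170:300,180:340],(246,200)); out[t.shape[0]:,:246]=c; cv2.imwrite("pics/f.png",out); print(out.shape)
```

```text
13.16 [-3.1 -9.1  6.9] tang -6.6 joint est 13.12 53.71
13.22 [-11.9 -12.9  10.8] tang -16.5 joint est 13.121 53.96
56.5583
(556, 790, 3)
```

View pics/f.png

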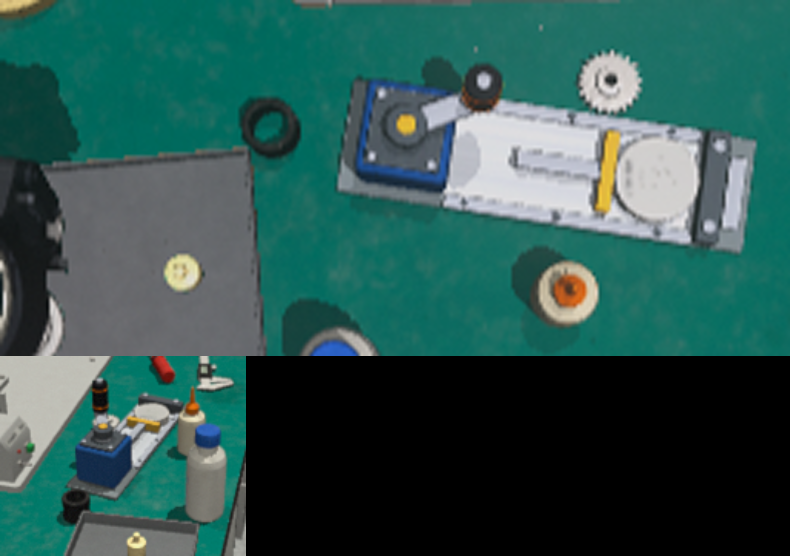

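The final picture shows the block at crop (657,181) between the pusher and the stop, with the arm at the stop and everything else standing. I'll check the numbers and hand in.

Run:
```python
from h import *
f=lambda cx,cy,z: at_z("top",150+(cx+.5)/3.1-.5,150+(cy+.5)/3.1-.5,z)
M=np.array([[np.cos(YAW),np.sin(YAW)],[-np.sin(YAW),np.cos(YAW)]])
print("block",M@(f(657,181,.021)[:2]-HUB)); e=M@(f(484,80,.136)[:2]-HUB); print("crank",np.arctan2(e[1],e[0])+4*np.pi,np.linalg.norm(e))
for n,a in dict(oil=(570,290,.109),gear=(610,81,.017),loupe=(270,127,.032),weight=(182,271,.035)).items(): print(n,f(*a).round(4))
bot.job_done()
```

```text
block [ 0.17280318 -0.00137265]
crank 13.115684089003542 0.05237541142061632
oil [ 0.4004 -0.3605  0.109 ]
gear [ 0.55   -0.4011  0.017 ]
loupe [ 0.5193 -0.1662  0.032 ]
weight [ 0.4214 -0.1067  0.035 ]
the job is handed in; nothing more can be done
```

The job is done and handed in after about 56.6 s of the 72 s allowed. The weight stands in the tray, the bottle is out of the way, and the crank is wound to its stop with the sleeve held throughout.

**Last checks, from the final top picture unless noted:**

| Check | Measured | Wanted |
|---|---|---|
| Test block along the channel | x 172.8 mm, y -1.4 mm | x 169–180 mm, y within 6 mm |
| Crank joint | about 13.12 rad; while still gripped, 16 N built up with no more travel | above 12.7 rad |
| Weight in the tray | upright, about 50 mm from the tray centre, towards the empty half | on the tray floor, clear of the rims |
| Bottle | upright, about 160 mm from the crank shaft (measured before winding, still standing at the end) | over 130 mm |
| Oil bottle, gear, loupe | within about 1 mm of their first positions | shifted no more than 25 mm |

The sleeve opening stayed at about 23 mm all the way round. The arm was clear of everything when I handed in.

**What failed or disagreed:**
- **Tool height:** the fingertips are about 27.5 mm higher than the reported TCP. The first grasp on the weight closed on air because of this. Both cameras and a touch on the tray floor confirmed the offset, and I corrected for it after that.
- **Bottle grip:** the finger opening read 56–62 mm on a 52 mm bottle over several tries, and I did not find out why. The last grip, reading 57 mm, lifted it cleanly and set it down upright.

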